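# Gauge the width of a foil-wrapped chocolate bar

### The job

Take the long foil-wrapped chocolate bar from the serving plate and lay it flat on the bed of the width gauge, centred, with its long sides facing the two jaws. Then slide the moving jaw up by its thumb post until the bar is just nipped, lightly, between both jaws: gently, without crushing the bar or tilting the jaw. Let go and leave it nipped there, with the other sweets and the card stand left alone.

Things in the scene. Friction and masses are not known exactly. Their poses are not given: they have to be found in the camera images.
- bar: Long gold-foil bar, rigid, about 90 g: 56 mm long (x), 24 mm high (z) and 20 to 38 mm wide (y); hand-made, so its width, which is what is being gauged, differs every time and must be felt. Origin: underside, mid-length, 10 mm from its -y side (so 10 to 28 mm from its +y side); its centre of mass is 0 to 6 mm to +y of this.
- plate: White rectangular serving plate, fixed, 150 mm (x) by 270 mm (y), rim 5 mm thick and 11 mm high, inner floor 5 mm above the counter. Origin: centre of the underside. The bar and two other sweets lie on it in a row along its y, about 85 mm apart, in any order, the bar's length roughly along the plate's x.
- gauge: Width gauge, fixed: wooden base 96 by 250 by 12 mm; on it an aluminium bed along y, 40 mm wide (x -20 to 20), top 26 mm above the counter. The fixed steel jaw stands on its +y end, 40 mm wide, top 60 mm above the counter, flat face looking to -y at gauge y = 100 mm. The moving jaw closes towards +y. Origin: on the counter, on the bed's middle line.
- fixed_face (a point): Point on the flat face of the fixed jaw, mid-width, 38 mm above the counter (12 mm above the bed). Axes as the gauge's.
- carriage (a joint): Opening between the moving jaw's nose and the fixed face in m while the jaw is upright: 0 closed, at most 0.10; starts 0.07 to 0.098. The carriage slides stiffly: about 4 N of friction, plus 8 N per m/s, and it stays where it is left.
- thumb_post (a point): Top centre of the thumb post on the carriage: 24 mm (gauge x) by 14 mm (gauge y), rising from 34 to 72 mm above the counter; can be pinched from above. Its middle is 57 mm behind (gauge -y of) the jaw's nose face; 36 mm are free between post and jaw. Axes as the gauge's.
- jaw: Moving jaw: steel plate 40 mm wide, 10 mm thick, top 60 mm above the counter, with a rounded level nose 38 mm above the counter that touches the bar. It pivots on a pin on the carriage against a stiff spring: leans about 3.4 mrad per N on its nose (2 degrees at 10 N). Origin: on the pin, 10 mm above the counter, 9 mm behind the nose face; z upright when square.
- wafer: Bystander: flat square sweet in gold foil, 42 by 42 by 12 mm, on the plate. Origin: centre of the underside.
- bell: Bystander: bell-shaped round sweet in gold foil, 38 mm across at the foot, 32 mm high, on the plate. Origin: centre of the underside.
- card_stand: Bystander: small wooden stand (30 by 90 by 14 mm) holding a blank upright card, 57 mm high in all, on the counter beyond the work. Origin: centre of the underside.
Not all that is in view belongs to the job. Leave any grey or purple look-alike of the bar alone.

How it is judged:
By the outcome, as a careful person would: the job done as asked, in the order asked, and still so for the second after the job is handed in, with the robot touching nothing.
It also fails if it takes over 72 s, if anything falls off the work surface, if the arm or the gripper's body presses on something with over 40 N, if the wrist force passes 120 N, or if a joint passes its speed limit or range.

### The arm

A 6-joint arm with a two-finger parallel gripper is mounted at the origin on the work surface. World frame = base frame: x ahead of the robot, y to its left, z up, the work surface at z = 0. Lengths are in m, angles in rad, forces in N, time in s.
With the tool pointing down it reaches from about 0.3 to 0.75 m from the base axis. Payload 8.5 kg.
Tool frame: the origin (TCP) lies between the finger pads; the fingertips stand 11 mm ahead of it and the grasp point (between the pads) lies 8 mm behind it; z points along the fingers, y is the line along which they close (so a half turn about z gives the same grasp; the last joint's range is limited). The gripper opens to 88 mm and grips with 3 to 60 N. Pads are 18 mm wide; open, the fingers measure 123 mm over their backs; the gripper's body (75 mm by 187 mm) begins 45 mm behind the grasp point.
Start: joints at [0.999, 0.381, 1.297, -0, 1.464, -0.215], TCP at [0.192, 0.515, 0.25] pointing down, gripper open.
Joint ranges: [-3.11, 3.11], [-0.89, 2.33], [0.22, 2.48], [-1.42, 4.56], [0.17, 2.85], [-2.88, 2.88]. Speed limits (rad/s): [2.39, 2.39, 3.14, 3.14, 3.14, 3.14].

### API

Orientations are given as a rotation vector (axis times angle).
In Python, from workcell import r, eyes, job, spotter gives the robot as it stands.
- The arm moves only by the tool play_rows, never from a script. Its argument "series" is text: rows parted by semicolons, each of 7 numbers parted by spaces: the shift along the tool's x, y, z in m, then the turn, a rotation vector about the tool's x, y, z in degrees, then the closure, from 0 (fully open) to 1 (shut). In form: x y z rx ry rz grip; .... A call has 1 to 5 rows; each row shifts and turns the commanded pose from where the row before left it, along the tool's axes as they then stand; what a row does not reach is not made up. A row lasts 1/8 s, in which the tool goes at most 62.5 mm and 10.7 degrees, less where a joint would pass 70% of its speed; a pose out of reach is approached as far as the arm can. A call is refused whole if a number of a shift passes 0.0625 or a number of a turn 10.7, either way. A call with a gripper value outside its range is refused whole. The fingers move at their own pace and stop on an object; "squeeze" is the grip in N (left out, the last holds). Time passes only in rows, so rows that do not move let the fingers close. It gives the time, the measured TCP pose, the force, the opening and the grip force at its end, in the units of the state.
- r.read_state(): the state, without advancing time (a new reading comes with each control period).
- eyes.grab_frame(name): name is "scene" or "side" or "wrist"; returns a dict with "pixels" (400x640x3 uint8, blue, green, red), "fx", "fy", "cx", "cy" (pixels), "extrinsics" (4x4, takes a point from world to camera coordinates). Camera axes: x right, y down, z forward; pixel columns grow to the right and rows downward; lengths in m; the calibration is good to about 2 mm. A picture is of the moment at which its call begins. There is no depth.
- job.job_done(): hands the job in; it is judged then, once.
Trained networks look in the newest picture that a camera, given by its name, has taken for a name from the list of things; names that differ only in an ending like _2 or _b are one class to them, and where a whole thing is asked for, a point or a joint stands for the part that bears it (a point fixed in the world has none). Each returns a list of dicts, best first, with "p" (0 to 1); they miss things now and then, are a little off and sometimes report something else, mostly with a low value. They report only what shows in the picture. A call takes as long as a camera call. They do not tell look-alikes from the thing itself.
- spotter.regions_of(camera, query): "region" (400x640 bool, what is visible of it) and "xy" ([column, row] in pixels, amid what is visible of it).
- spotter.pinpoint(camera, query): "xy" ([column, row] in pixels: a listed point, or the origin of a listed thing).
The state is a dict: "clock": time; "qpos": joint angles; "joint_vel": joint speeds; "tau": joint torques, N m; "tool_pos": TCP position; "eef_rot": TCP orientation; "force": force on the tool from outside, world axes, zero at the start; "moment": the same for the moment, N m; "width": finger opening in m; "finger_force": force on a finger pad.
Only numpy, scipy, OpenCV 4.12 (cv2) and the standard library are available. Lean on these libraries where they do the work, as an engineer would, in place of code of your own. Each camera call takes 0.05 s, during which the arm holds its last target. There are 200 camera calls.

## Working session

There is one attempt and no reset: what is moved stays moved. The work goes in short steps, Python scripts to look and compute and a tool call to move; the robot and the scene stay as the last step left them, time stands still between calls to the robot, and variables do not carry over. Pictures are saved under pics/ and viewed, at most 10 in all, crops included, and the job is handed in when it is done.

Besides the shell and the picture viewer there is one more tool, called after "Call:" by a JSON object that holds its "name" and its "arguments". play_rows: Moves the arm, as the interface text tells. Its arguments: {"type":"object","properties":{"series":{"type":"string"},"squeeze":{"type":"number"}},"required":["series"]}

```bash
mkdir -p pics; ls
cat > h.py <<'E'
import numpy as np, cv2
from scipy.spatial.transform import Rotation as R
from workcell import r, eyes, job, spotter
def ray(f,xy):
    E=np.array(f["extrinsics"]); d=np.array([(xy[0]-f["cx"])/f["fx"],(xy[1]-f["cy"])/f["fy"],1])
    return -E[:3,:3].T@E[:3,3], E[:3,:3].T@d
def atz(f,xy,z):
    o,d=ray(f,xy); return o+d*(z-o[2])/d[2]
def proj(f,p):
    E=np.array(f["extrinsics"]); c=E[:3,:3]@np.array(p)+E[:3,3]
    return np.array([f["fx"]*c[0]/c[2]+f["cx"],f["fy"]*c[1]/c[2]+f["cy"]])
def tri(os):
    A=0;b=0
    for o,d in os:
        d=d/np.linalg.norm(d);P=np.eye(3)-np.outer(d,d);A=A+P;b=b+P@o
    return np.linalg.solve(A,b)
E
python3 - <<'E'
from h import *
np.set_printoptions(precision=4,suppress=True)
s=r.read_state(); print(s["tool_pos"],s["eef_rot"],s["clock"],s["width"])
print(R.from_rotvec(s["eef_rot"]).as_matrix())
fs={}
for n in ["scene","side","wrist"]:
    f=fs[n]=eyes.grab_frame(n); cv2.imwrite(f"pics/{n}0.png",f["pixels"])
    for q,z in [("bar",0.005),("plate",0),("gauge",0),("fixed_face",.038),("thumb_post",.072),("jaw",.01),("wafer",.005),("bell",.005),("card_stand",0)]:
        for d in spotter.pinpoint(n,q)[:3]:
            print(n,q,round(d["p"],2),np.array(d["xy"]),atz(f,d["xy"],z))
E
```

```text
pics
[0.192  0.5151 0.2491] [-0.5574 -3.0912  0.0021] 0.0 0.08793251233803091
[[-0.937   0.3493 -0.0008]
 [ 0.3493  0.937  -0.0012]
 [ 0.0003 -0.0014 -1.    ]]
scene bar 0.91 [333.2 198.8] [ 0.5273 -0.0495  0.005 ]
scene bar 0.8 [353.  152.1] [ 0.3873 -0.1507  0.005 ]
scene bar 0.65 [233.4 189.4] [ 0.6903 -0.2006  0.005 ]
scene plate 0.67 [277.1 157.4] [ 0.5483 -0.2456  0.    ]
scene gauge 0.58 [420.7 275.1] [0.5142 0.1996 0.    ]
scene gauge 0.29 [220.  237.3] [ 0.7754 -0.0974  0.    ]
scene gauge 0.16 [280.1 154.4] [ 0.5361 -0.2513  0.    ]
scene fixed_face 0.67 [222.5 238.8] [ 0.783  -0.0595  0.038 ]
scene fixed_face 0.63 [474.3 296.5] [0.4975 0.2963 0.038 ]
scene thumb_post 0.91 [408.9 233.8] [0.5141 0.1517 0.072 ]
scene thumb_post 0.45 [279.7 155.8] [ 0.5849 -0.1698  0.072 ]
scene jaw 0.65 [423.5 269.9] [0.5081 0.1983 0.01  ]
scene jaw 0.47 [279.5 155.3] [ 0.5455 -0.2383  0.01  ]
scene wafer 0.59 [409.8 234.1] [0.4628 0.1194 0.005 ]
scene wafer 0.48 [281.9 152.9] [ 0.5325 -0.2483  0.005 ]
scene bell 0.58 [267.8 136.7] [ 0.5263 -0.3249  0.005 ]
scene card_stand 0.83 [220.2 238.3] [ 0.7762 -0.0949  0.    ]
side bar 0.82 [311.5 236.5] [ 0.5354 -0.0503  0.005 ]
side bar 0.82 [395.9 302.8] [ 0.6901 -0.2164  0.005 ]
side bar 0.73 [313.  282.3] [ 0.537  -0.1646  0.005 ]
side plate 0.7 [315.7 321.5] [ 0.5406 -0.247   0.    ]
side gauge 0.58 [302.5 158.9] [0.5165 0.1975 0.    ]
side fixed_face 0.71 [293.1 117.9] [0.4946 0.3103 0.038 ]
side thumb_post 0.71 [298.5 150.5] [0.511  0.1454 0.072 ]
side jaw 0.69 [299. 154.] [0.5085 0.2044 0.01  ]
side wafer 0.82 [314.7 322.2] [ 0.5388 -0.2513  0.005 ]
side bell 0.63 [303.3 372.6] [ 0.5181 -0.3461  0.005 ]
side card_stand 0.95 [428.5 251.2] [ 0.7717 -0.095   0.    ]
side card_stand 0.31 [313.2 318.2] [ 0.5361 -0.24    0.    ]
```

View pics/scene0.png

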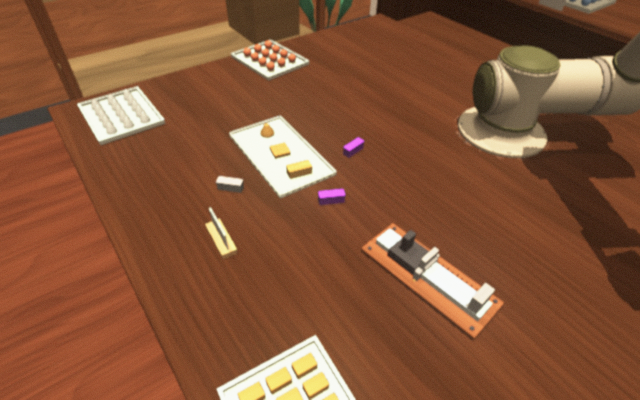

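View pics/side0.png

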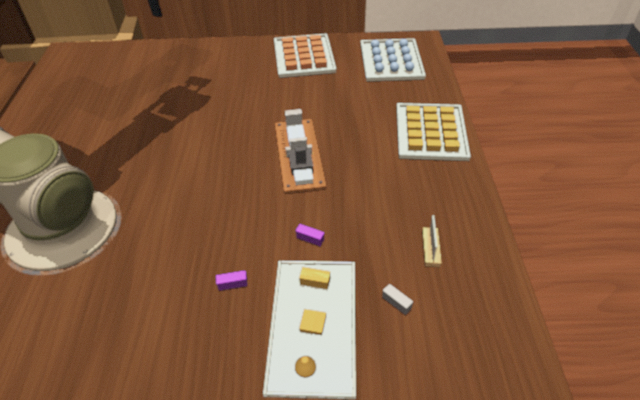

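Scene shows: gold bar on plate at scene (299,169) / side (315,277). It could be confused with the purple bars at scene (332,196) and (353,147), the grey one at (230,184), the wafer at (280,150) and the yellow sweets in trays at (290,380). I choose the gold bar on the plate and will check it in a close crop.

Run:
```python
import cv2,numpy as np
a=cv2.imread("pics/side0.png")[245:305,265:365]; b=cv2.imread("pics/scene0.png")[140:200,250:350]
c=cv2.imread("pics/scene0.png")[215:335,350:510]; 
cv2.imwrite("pics/crop0.png",np.vstack([np.hstack([cv2.resize(a,(400,240),interpolation=2),cv2.resize(b,(400,240),interpolation=2)]),cv2.resize(c,(480,360))[:, :].__class__ and cv2.copyMakeBorder(cv2.resize(c,(480,360),interpolation=2),0,0,0,320,0)]))
```

Call:
{"name": "play_rows", "arguments": {"series": "0 0 0 0 0 -10.2 0; 0 0 0 0 0 -10.2 0; -0.03 -0.056 0 0 0 0 0; -0.03 -0.056 0 0 0 0 0; -0.03 -0.056 0 0 0 0 0"}}

```text
clock: 2.12
tool_pos: [0.281, 0.3484, 0.2498]
eef_rot: [-0.0, 3.141, 0.0]
force: [0.1, 0.8, 0.6]
width: 0.0881
finger_force: 0.0
```

View pics/crop0.png

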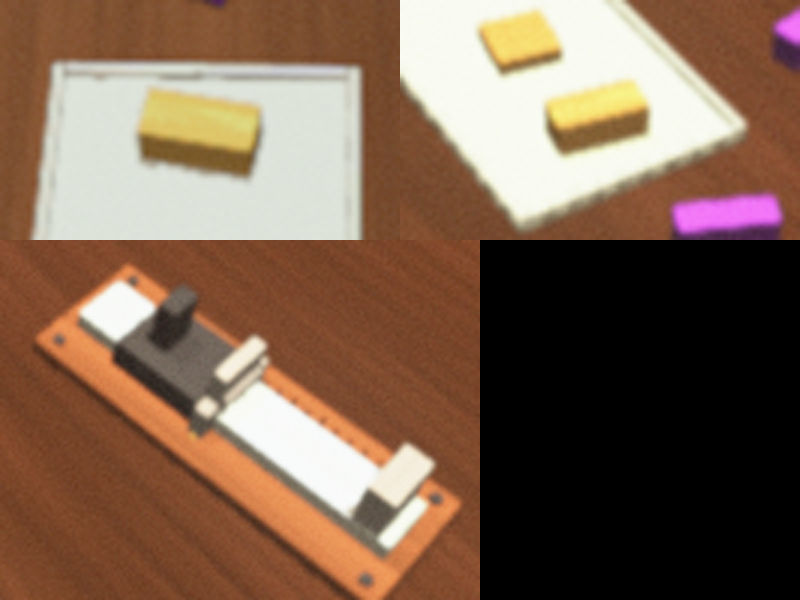

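The crop confirms it: a gold foil bar on the plate near its +y end, turned slightly. The gauge's post is near -y and its fixed jaw near +y.

Call:
{"name": "play_rows", "arguments": {"series": "-0.03 -0.056 0 0 0 0 0; -0.03 -0.056 0 0 0 0 0; -0.03 -0.056 0 0 0 0 0; -0.03 -0.056 0 0 0 0 0; -0.03 -0.056 0 0 0 0 0"}}

```text
clock: 2.75
tool_pos: [0.4285, 0.0724, 0.2501]
eef_rot: [0.002, 3.141, 0.0]
force: [0.3, 1.1, -0.5]
width: 0.0879
finger_force: 0.0
```

Call:
{"name": "play_rows", "arguments": {"series": "-0.026 -0.056 0 0 0 0 0; -0.026 -0.056 0 0 0 0 0; -0.026 -0.056 0 0 0 0 0; -0.026 -0.056 0 0 0 0 0; 0 0 0 0 0 0 0"}}

```text
clock: 3.38
tool_pos: [0.5325, -0.1531, 0.2487]
eef_rot: [-0.008, -3.141, 0.0]
force: [-0.4, 0.7, 0.5]
width: 0.088
finger_force: 0.0
```

```bash
cat >> h.py <<'E'
np.set_printoptions(precision=4,suppress=True)
def topquad(f,mask,z):
    cs,_=cv2.findContours(mask.astype(np.uint8),0,1); c=max(cs,key=cv2.contourArea)[:,0]
    P=np.array([atz(f,p,z)[:2] for p in c],np.float32); return cv2.minAreaRect(P)
E
python3 - <<'E'
from h import *
print(r.read_state()["tool_pos"])
f=eyes.grab_frame("wrist"); cv2.imwrite("pics/w1.png",f["pixels"])
print("cam",ray(f,(320,200)))
for d in spotter.pinpoint("wrist","bar")[:3]: print("pin",d["p"],d["xy"],atz(f,d["xy"],.005))
for d in spotter.regions_of("wrist","bar")[:3]: print(d["p"],d["xy"],topquad(f,d["region"],.029),topquad(f,d["region"],.005))
E
```

```text
[ 0.5325 -0.1531  0.2487]
cam (array([ 0.451 , -0.1528,  0.3837]), array([ 0.3222, -0.0005, -0.9467]))
pin 0.93 [309.3, 171.3] [ 0.5387 -0.1673  0.005 ]
pin 0.84 [312.8, 44.2] [ 0.3843 -0.1607  0.005 ]
pin 0.78 [280.0, 268.3] [ 0.6893 -0.2142  0.005 ]
0.92 [311.8, 37.1] ((0.3832644820213318, -0.16036103665828705), (0.057796452194452286, 0.021291015669703484), 8.76444149017334) ((0.3786832094192505, -0.16087371110916138), (0.06170687824487686, 0.022731538861989975), 8.76441764831543)
0.67 [311.9, 175.1] ((0.5380587577819824, -0.16323533654212952), (0.027512263506650925, 0.060953352600336075), 76.8311538696289) ((0.543950617313385, -0.16394242644309998), (0.029373688623309135, 0.06507732719182968), 76.83113861083984)
0.65 [276.8, 271.5] ((0.6817509531974792, -0.21202847361564636), (0.025861309841275215, 0.06396937370300293), 43.57107162475586) ((0.697364866733551, -0.21603688597679138), (0.027611078694462776, 0.06829744577407837), 43.571128845214844)
```

View pics/w1.png

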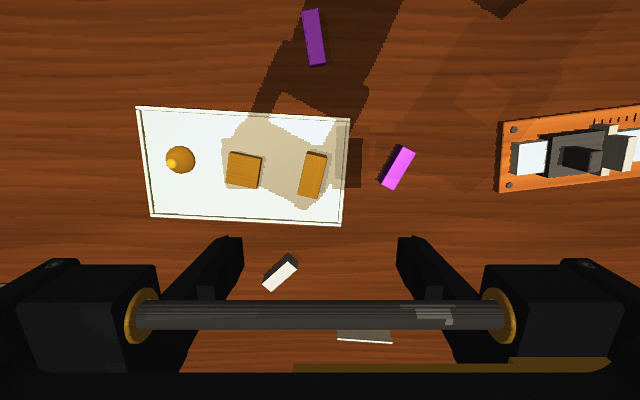

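The wrist picture shows the bar at (312,175), turned about -13° from world x. The wafer is at (243,170), the bell at (180,160) and purple look-alikes at (397,167) and (314,37). I'll grip the bar by its ends so that its long sides stay free for the jaws.

Call:
{"name": "play_rows", "arguments": {"series": "-0.0065 -0.0104 0.012 0 0 0 0.2; 0 0 0.012 0 0 10.3 0.2; 0 0 0.012 0 0 10.3 0.2; 0 0 0.012 0 0 10.3 0.2; 0 0 0.012 0 0 10.3 0.2"}}

```text
clock: 4.15
tool_pos: [0.5382, -0.1595, 0.1888]
eef_rot: [-1.113, -2.937, 0.0]
force: [-0.1, -0.1, 0.2]
width: 0.0704
finger_force: 0.0
```

Call:
{"name": "play_rows", "arguments": {"series": "0 0 0.012 0 0 10.3 0.2; 0 0 0.012 0 0 10.3 0.2; 0 0 0.012 0 0 10.3 0.2; 0 0 0.012 0 0 10.3 0.2; 0 0 0.012 0 0 10.3 0.2"}}

```text
clock: 4.78
tool_pos: [0.5382, -0.1595, 0.1289]
eef_rot: [-2.279, -2.162, 0.0]
force: [-0.9, 0.2, -0.2]
width: 0.0706
finger_force: 0.0
```

Call:
{"name": "play_rows", "arguments": {"series": "0 0 0 0 0 10.3 0.2; 0 0 0 0 0 0 0.2"}}

```text
clock: 5.03
tool_pos: [0.5382, -0.1596, 0.1293]
eef_rot: [-2.457, -1.958, 0.0]
force: [-0.4, 1.0, -0.8]
width: 0.0707
finger_force: 0.0
```

Run:
```python
from h import *
s=r.read_state();print(s["tool_pos"],R.from_rotvec(s["eef_rot"]).as_matrix(),s["width"])
f=eyes.grab_frame("wrist"); cv2.imwrite("pics/w2.png",f["pixels"])
for d in spotter.pinpoint("wrist","bar")[:3]: print("pin",d["p"],d["xy"],atz(f,d["xy"],.005))
for d in spotter.regions_of("wrist","bar")[:3]: print(d["p"],d["xy"],topquad(f,d["region"],.029),topquad(f,d["region"],.005))
```

```text
[ 0.5382 -0.1596  0.1293] [[ 0.2232  0.9748 -0.0004]
 [ 0.9748 -0.2232  0.0002]
 [ 0.0001 -0.0005 -1.    ]] 0.07072070089431093
pin 0.95 [282.4, 77.2] [ 0.5296 -0.0537  0.005 ]
pin 0.84 [481.9, 206.3] [ 0.6873 -0.2082  0.005 ]
pin 0.61 [170.2, 224.0] [ 0.3866 -0.1585  0.005 ]
0.91 [487.7, 211.8] ((0.6833831071853638, -0.2058495134115219), (0.020523840561509132, 0.06785652786493301), 43.95458984375) ((0.6964395046234131, -0.21859198808670044), (0.022617777809500694, 0.07477971911430359), 43.954559326171875)
0.84 [276.9, 70.2] ((0.5319744944572449, -0.053476691246032715), (0.02045021392405033, 0.05610990896821022), 63.494998931884766) ((0.5295830965042114, -0.050673067569732666), (0.022536667063832283, 0.06183461472392082), 63.49502182006836)
0.79 [325.3, 202.2] ((0.5406493544578552, -0.16049820184707642), (0.03222246095538139, 0.05535942688584328), 77.11078643798828) ((0.5391430258750916, -0.16861361265182495), (0.03551001474261284, 0.06100760027766228), 77.11077117919922)
```

View pics/w2.png

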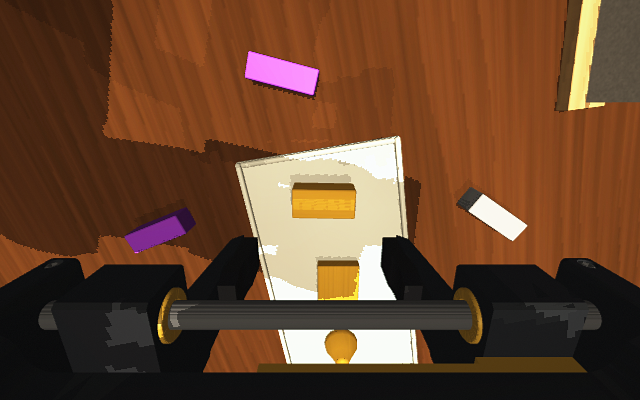

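The wrist picture shows the bar squared between the fingers: top face about rows 190-218, columns 292-356, with its dark +y side at rows 183-190.

Run:
```python
from h import *
im=cv2.imread("pics/w2.png"); print(im[178:224,324].tolist()[::2])
f=eyes.grab_frame("wrist"); s=r.read_state(); M=R.from_rotvec(s["eef_rot"]).as_matrix()
for xy,z in [((324,183),.005),((324,190.5),.029),((324,218),.029),((292,204),.029),((356,204),.029)]:
    p=atz(f,xy,z); print(xy,p,"tool",M.T@(p-s["tool_pos"]))
```

```text
[[153, 189, 204], [153, 189, 204], [163, 200, 213], [14, 59, 92], [18, 65, 98], [19, 66, 99], [34, 131, 194], [37, 157, 224], [37, 158, 226], [39, 159, 227], [39, 158, 227], [39, 164, 231], [44, 185, 243], [44, 177, 238], [44, 183, 242], [42, 176, 238], [37, 154, 222], [37, 155, 224], [37, 152, 221], [36, 153, 220], [99, 166, 201], [185, 223, 233], [182, 221, 232]]
(324, 183) [ 0.5437 -0.1518  0.005 ] tool [0.0091 0.0035 0.1248]
(324, 190.5) [ 0.5433 -0.1518  0.029 ] tool [0.009  0.0032 0.1008]
(324, 218) [ 0.5378 -0.1768  0.029 ] tool [-0.0165  0.0033  0.1008]
(292, 204) [ 0.5133 -0.1577  0.029 ] tool [-0.0033 -0.0248  0.1008]
(356, 204) [ 0.568  -0.1701  0.029 ] tool [-0.0033  0.0313  0.1008]
```

Call:
{"name": "play_rows", "arguments": {"series": "-0.0037 0.0032 0.02 0 0 0 0.2; 0 0 0.03 0 0 0 0.2; 0 0 0.03 0 0 0 0.2; 0 0 0.02 0 0 0 0.2; 0 0 0.009 0 0 0 0.2", "squeeze": 12}}

```text
clock: 5.85
tool_pos: [0.5402, -0.1642, 0.0199]
eef_rot: [-2.457, -1.956, 0.001]
force: [-0.4, -0.9, -0.5]
width: 0.07
finger_force: 0.0
```

Call:
{"name": "play_rows", "arguments": {"series": "0 0 0 0 0 0 0.2; 0 0 0 0 0 0 0.5; 0 0 0 0 0 0 0.5; 0 0 0 0 0 0 0.5; 0 0 0 0 0 0 0.5", "squeeze": 12}}

```text
clock: 6.48
tool_pos: [0.5408, -0.1646, 0.0216]
eef_rot: [2.458, 1.954, 0.001]
force: [-1.3, 0.8, 5.7]
width: 0.0557
finger_force: 12.0
```

Call:
{"name": "play_rows", "arguments": {"series": "0 0 -0.02 0 0 0 0.5; 0 0 -0.04 0 0 0 0.5; 0 0 -0.05 0 0 0 0.5; 0 0 -0.05 0 0 0 0.5; 0 0 0 0 0 0 0.5"}}

```text
clock: 7.1
tool_pos: [0.5416, -0.1649, 0.1843]
eef_rot: [2.454, 1.951, 0.004]
force: [0.4, -0.5, -1.5]
width: 0.0558
finger_force: 12.0
```

Call:
{"name": "play_rows", "arguments": {"series": "0.048 -0.0155 0 0 0 0 0.5; 0.048 -0.0155 0 0 0 0 0.5; 0.048 -0.0155 0 0 0 0 0.5; 0.048 -0.0155 0 0 0 0 0.5; 0.048 -0.0155 0 0 0 0 0.5"}}

```text
clock: 7.72
tool_pos: [0.5182, 0.0885, 0.1793]
eef_rot: [-2.458, -1.954, 0.003]
force: [0.2, -0.1, -0.9]
width: 0.0562
finger_force: 12.0
```

Call:
{"name": "play_rows", "arguments": {"series": "0.048 -0.0155 0 0 0 0 0.5; 0.048 -0.0155 0 0 0 0 0.5; 0.048 -0.0155 0 0 0 -9.5 0.5; 0 0 0 0 0 -9.5 0.5; 0 0 0 0 0 0 0.5"}}

```text
clock: 8.35
tool_pos: [0.5057, 0.2379, 0.1793]
eef_rot: [-2.103, -2.332, 0.003]
force: [0.1, -0.5, -0.7]
width: 0.0561
finger_force: 12.0
```

Run:
```python
from h import *
s=r.read_state();M=R.from_rotvec(s["eef_rot"]).as_matrix();print(s["tool_pos"],M,s["width"],s["finger_force"],s["force"])
F={}
for n in ["wrist","scene","side"]:
    f=F[n]=eyes.grab_frame(n); cv2.imwrite(f"pics/{n}3.png",f["pixels"])
    for q,z in [("fixed_face",.038),("thumb_post",.072),("jaw",.01),("gauge",0),("bar",.12)]:
        for d in spotter.pinpoint(n,q)[:2]: print(n,q,round(d["p"],2),np.array(d["xy"]),atz(f,d["xy"],z))
```

```text
[0.5057 0.2379 0.1793] [[-0.1032  0.9947 -0.0025]
 [ 0.9947  0.1032 -0.0007]
 [-0.0004 -0.0026 -1.    ]] 0.05611114932867872 11.998962118523195 [ 0.1292 -0.4619 -0.6992]
wrist fixed_face 0.7 [317.6 126.7] [0.4966 0.2969 0.038 ]
wrist jaw 0.98 [315.8 211.1] [0.504  0.2013 0.01  ]
wrist gauge 0.68 [319.8 212.7] [0.5092 0.1959 0.    ]
wrist bar 0.78 [320.7 252.2] [0.5085 0.2105 0.12  ]
scene fixed_face 0.61 [476.4 296.4] [0.4945 0.2983 0.038 ]
scene thumb_post 0.7 [408.4 233.1] [0.5137 0.1499 0.072 ]
scene thumb_post 0.58 [280.  156.1] [ 0.5849 -0.1685  0.072 ]
scene jaw 0.72 [427. 271.] [0.5047 0.2038 0.01  ]
scene gauge 0.58 [420.7 273.9] [0.5122 0.1977 0.    ]
scene bar 0.92 [329.9 200.9] [0.6102 0.04   0.12  ]
scene bar 0.57 [233.8 190.8] [ 0.7366 -0.0808  0.12  ]
side fixed_face 0.63 [292.3 121.2] [0.4928 0.2969 0.038 ]
side fixed_face 0.3 [314.5 320.3] [ 0.5393 -0.2669  0.038 ]
side thumb_post 0.93 [301.1 149. ] [0.5168 0.1502 0.072 ]
side jaw 0.71 [294.7 118.6] [0.4966 0.3439 0.01  ]
side jaw 0.56 [298.3 155.3] [0.5068 0.1997 0.01  ]
side gauge 0.72 [297.2 157. ] [ 0.5036  0.205  -0.    ]
side bar 0.9 [310.2 237.1] [ 0.5361 -0.147   0.12  ]
side bar 0.82 [294.6  91.7] [0.5033 0.3043 0.12  ]
```

View pics/wrist3.png

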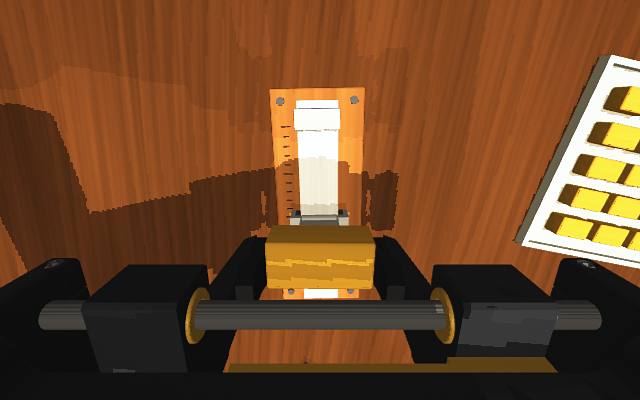

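The bar is held square at (320,255). The gauge's holes are at (280,101), (354,100), (291,291) and (351,291), and the top of the fixed jaw spans rows 108-130.

Run:
```python
from h import *
f=eyes.grab_frame("wrist"); s=r.read_state(); M=R.from_rotvec(s["eef_rot"]).as_matrix(); im=f["pixels"]
T=lambda p:M.T@(p-s["tool_pos"])
g=im.astype(int).sum(2)
print("col318",[(i,int(v)) for i,v in zip(range(96,140,2),g[96:140:2,318])])
def edges(row,a=280,b=358):
    d=np.diff(g[row,a:b].astype(float)); return a+d.argmax()+1,a+d.argmin()+1
for row,z in [(120,.06),(140,.026),(150,.026),(165,.026),(180,.026),(195,.026)]:
    l,q=edges(row); A,B=atz(f,(l,row),z),atz(f,(q,row),z); print(row,l,q,"mid",(A+B)/2,"w",np.linalg.norm(A-B),"tool",T((A+B)/2))
for xy in [(280,101),(354,100),(291,291),(351,291)]: print(xy,atz(f,xy,.012),T(atz(f,xy,.012)))
for row in (108,130): print(row,T(atz(f,(318,row),.06)),atz(f,(318,row),.06))
# bar bottom/top edges
print("barcol",[(i,im[i,320].tolist()) for i in range(222,296,3)])
for xy,z in [((320,240),.05),]: pass
cv2.imwrite("pics/g.png",cv2.resize(im[80:300,250:390],None,fx=2.7,fy=2.7,interpolation=2))
```

```text
col318 [(96, 474), (98, 467), (100, 763), (102, 762), (104, 762), (106, 764), (108, 556), (110, 760), (112, 757), (114, 757), (116, 756), (118, 753), (120, 753), (122, 754), (124, 754), (126, 752), (128, 765), (130, 599), (132, 764), (134, 761), (136, 761), (138, 761)]
120 293 339 mid [0.4956 0.3039 0.06  ] w 0.03984650747950944 tool [ 0.0669 -0.0038  0.1208]
140 297 337 mid [0.4983 0.2828 0.026 ] w 0.04010204230642099 tool [ 0.0457 -0.0033  0.1548]
150 297 337 mid [0.4994 0.2728 0.026 ] w 0.040538390976012965 tool [ 0.0356 -0.0033  0.1548]
165 298 337 mid [0.5014 0.2575 0.026 ] w 0.04018083778749111 tool [ 0.0202 -0.0028  0.1548]
180 298 337 mid [0.5031 0.2416 0.026 ] w 0.040858778530812 tool [ 0.0042 -0.0028  0.1548]
195 299 337 mid [0.5053 0.2253 0.026 ] w 0.04049445126672359 tool [-0.0123 -0.0023  0.1548]
(280, 101) [0.4574 0.3159 0.012 ] [ 0.0828 -0.0406  0.1688]
(354, 100) [0.5315 0.3246 0.012 ] [0.0838 0.034  0.1688]
(291, 291) [0.4849 0.0914 0.012 ] [-0.1433 -0.0365  0.1688]
(351, 291) [0.5598 0.0992 0.012 ] [-0.1433  0.0388  0.1688]
108 [ 0.0768 -0.0021  0.1208] [0.4963 0.3139 0.06  ]
130 [ 0.0584 -0.0021  0.1208] [0.4982 0.2956 0.06  ]
barcol [(222, [72, 83, 88]), (225, [34, 74, 102]), (228, [19, 70, 105]), (231, [21, 72, 109]), (234, [20, 72, 108]), (237, [20, 74, 110]), (240, [20, 72, 110]), (243, [27, 102, 154]), (246, [33, 133, 197]), (249, [35, 137, 199]), (252, [33, 136, 199]), (255, [36, 138, 201]), (258, [35, 140, 203]), (261, [33, 135, 198]), (264, [41, 169, 234]), (267, [33, 132, 196]), (270, [35, 133, 195]), (273, [34, 132, 195]), (276, [33, 133, 196]), (279, [32, 130, 195]), (282, [39, 157, 225]), (285, [40, 157, 225]), (288, [13, 122, 190]), (291, [255, 254, 253]), (294, [255, 254, 253])]
```

View pics/g.png

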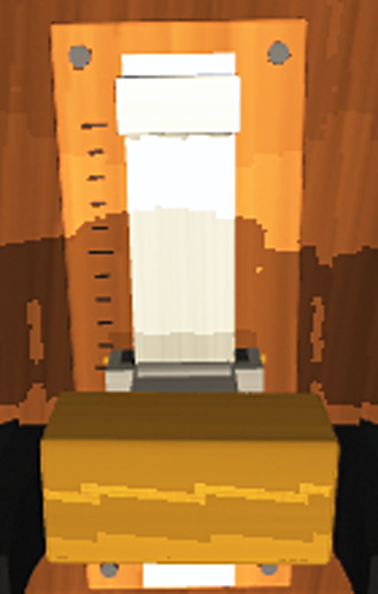

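Run:
```python
from h import *
f=eyes.grab_frame("wrist"); s=r.read_state(); M=R.from_rotvec(s["eef_rot"]).as_matrix()
for dz in (-.0074,):
  for xy in [(320,243.5),(320,289.5),(266,243.5),(375,243.5),(265,289),(374,289)]:
    p=atz(f,xy,s["tool_pos"][2]-dz); print(xy,M.T@(p-s["tool_pos"]))
print(M.T@(atz(f,(320,225),s["tool_pos"][2]-.0166)-s["tool_pos"]))
```

```text
(320, 243.5) [ 0.0145 -0.0006 -0.0074]
(320, 289.5) [-0.0124 -0.0005 -0.0074]
(266, 243.5) [ 0.0145 -0.0274 -0.0074]
(375, 243.5) [ 0.0145  0.0268 -0.0074]
(265, 289) [-0.0121 -0.0295 -0.0074]
(374, 289) [-0.0121  0.0278 -0.0074]
[ 0.0139 -0.0005  0.0166]
```

Call:
{"name": "play_rows", "arguments": {"series": "0.0405 -0.0024 0 0 0 -1.1 0.5; 0 0 0.03 0 0 0 0.5; 0 0 0.03 0 0 0 0.5; 0 0 0.03 0 0 0 0.5; 0 0 0 0 0 0 0.5"}}

```text
clock: 9.98
tool_pos: [0.4989, 0.2774, 0.0892]
eef_rot: [-2.079, -2.352, 0.006]
force: [0.4, -0.2, -0.6]
width: 0.056
finger_force: 12.0
```

Run:
```python
from h import *
f=eyes.grab_frame("wrist"); s=r.read_state(); M=R.from_rotvec(s["eef_rot"]).as_matrix(); print(s["tool_pos"],s["width"],M[:,0])
cv2.imwrite("pics/w4.png",f["pixels"])
T=lambda p:M.T@(p-s["tool_pos"])
for q,z in [("fixed_face",.038),("gauge",0)]:
    for d in spotter.pinpoint("wrist",q)[:1]: print(q,d["p"],d["xy"],T(atz(f,d["xy"],z)))
```

```text
[0.4997 0.2777 0.0907] 0.05621628121935558 [-0.1229  0.9924 -0.0002]
fixed_face 0.62 [319.6, 201.9] [ 0.0158 -0.0017  0.0527]
gauge 0.73 [321.7, 284.8] [-0.0781  0.0001  0.0908]
```

View pics/w4.png

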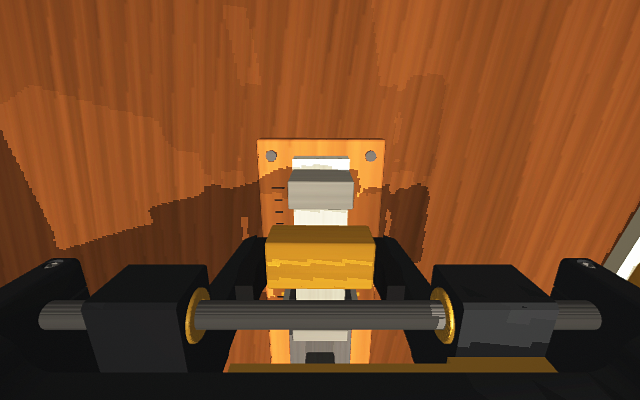

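Run:
```python
from h import *
f=eyes.grab_frame("wrist"); s=r.read_state(); M=R.from_rotvec(s["eef_rot"]).as_matrix(); print(s["tool_pos"])
T=lambda p:M.T@(p-s["tool_pos"]); g=f["pixels"].astype(int).sum(2)
print([(i,int(g[i,320])) for i in range(164,228,2)])
for xy in [(320,208),(289,206),(353,206),(320,182)]: print(xy,T(atz(f,xy,.06)))
for row in (215,220): 
    print(row,[int(v) for v in g[row,284:360:2]]); 
    for c in(294,349): print(c,T(atz(f,(c,row),.026)))
for c,rw in [(271,155.5),(370.5,155.5)]: print(T(atz(f,(c,rw),.012)))
```

```text
[0.5004 0.2779 0.0921]
[(164, 765), (166, 629), (168, 661), (170, 251), (172, 260), (174, 256), (176, 265), (178, 267), (180, 262), (182, 533), (184, 501), (186, 512), (188, 515), (190, 516), (192, 508), (194, 498), (196, 494), (198, 500), (200, 512), (202, 501), (204, 491), (206, 495), (208, 548), (210, 708), (212, 705), (214, 708), (216, 707), (218, 706), (220, 706), (222, 708), (224, 740), (226, 199)]
(320, 208) [ 0.0187 -0.0005  0.0322]
(289, 206) [ 0.02   -0.0198  0.0321]
(353, 206) [0.02   0.02   0.0322]
(320, 182) [ 0.0355 -0.0005  0.0322]
215 [308, 300, 313, 299, 732, 726, 719, 724, 726, 725, 725, 722, 722, 725, 718, 723, 722, 722, 706, 717, 722, 722, 721, 727, 728, 719, 723, 725, 722, 725, 587, 336, 345, 349, 350, 338, 334, 333]
294 [ 0.0004 -0.0201  0.0661]
349 [0.0004 0.0215 0.0662]
220 [308, 300, 310, 307, 739, 725, 720, 723, 726, 723, 725, 720, 721, 723, 717, 722, 722, 722, 706, 717, 720, 722, 721, 726, 729, 720, 724, 725, 722, 725, 492, 336, 348, 350, 351, 337, 335, 332]
294 [-0.0037 -0.0202  0.0661]
349 [-0.0037  0.0217  0.0662]
[ 0.0432 -0.0375  0.0801]
[0.0431 0.0378 0.0803]
```

Call:
{"name": "play_rows", "arguments": {"series": "0.0015 0.0007 0.015 0 0 0 0.5; 0 0 0.015 0 0 0 0.5; 0 0 0.01 0 0 0 0.5; 0 0 0.003 0 0 0 0.5; 0 0 0 0 0 0 0.5"}}

```text
clock: 10.8
tool_pos: [0.5003, 0.2793, 0.0476]
eef_rot: [-2.081, -2.354, 0.0]
force: [0.0, 0.1, -0.5]
width: 0.0563
finger_force: 12.0
```

Call:
{"name": "play_rows", "arguments": {"series": "0 0 0.001 0 0 0 0.5; 0 0 0 0 0 0 0.5"}}

```text
clock: 11.05
tool_pos: [0.5004, 0.2794, 0.047]
eef_rot: [2.08, 2.354, 0.001]
force: [0.2, 0.1, -0.1]
width: 0.0562
finger_force: 12.0
```

Call:
{"name": "play_rows", "arguments": {"series": "0 0 0.0015 0 0 0 0.5; 0 0 0.001 0 0 0 0.5; 0 0 0 0 0 0 0.5"}}

```text
clock: 11.42
tool_pos: [0.5002, 0.2793, 0.0441]
eef_rot: [-2.08, -2.354, 0.0]
force: [-0.2, 0.6, -1.8]
width: 0.056
finger_force: 12.0
```

Call:
{"name": "play_rows", "arguments": {"series": "0 0 0.001 0 0 0 0.5; 0 0 0 0 0 0 0.5"}}

```text
clock: 11.68
tool_pos: [0.5002, 0.2793, 0.0432]
eef_rot: [-2.081, -2.354, 0.0]
force: [0.1, -0.2, -1.2]
width: 0.0556
finger_force: 12.0
```

Call:
{"name": "play_rows", "arguments": {"series": "0 0 0.001 0 0 0 0.5; 0 0 0 0 0 0 0.5"}}

```text
clock: 11.92
tool_pos: [0.5003, 0.2793, 0.0426]
eef_rot: [2.08, 2.354, 0.0]
force: [-1.1, 0.2, 3.0]
width: 0.056
finger_force: 12.0
```

Call:
{"name": "play_rows", "arguments": {"series": "0 0 0.0007 0 0 0 0.5; 0 0 0 0 0 0 0.5"}}

```text
clock: 12.18
tool_pos: [0.5003, 0.2793, 0.0425]
eef_rot: [2.08, 2.354, 0.001]
force: [-2.8, -1.6, 9.3]
width: 0.0555
finger_force: 12.0
```

Call:
{"name": "play_rows", "arguments": {"series": "0 0 -0.0007 0 0 0 0.45; 0 0 0 0 0 0 0.2; 0 0 0 0 0 0 0.2; 0 0 0 0 0 0 0.2; 0 0 -0.01 0 0 0 0.2"}}

```text
clock: 12.8
tool_pos: [0.4999, 0.2792, 0.052]
eef_rot: [-2.08, -2.353, 0.002]
force: [-0.1, -0.1, 0.5]
width: 0.0708
finger_force: 0.0
```

Call:
{"name": "play_rows", "arguments": {"series": "0 0 -0.03 0 0 0 0.2; 0 0 -0.03 0 0 0 0.2; 0 0 -0.02 0 0 0 0.2; -0.02 0 -0.02 0 0 0 0.2; 0 0 0 0 0 0 0.2"}}

```text
clock: 13.42
tool_pos: [0.5034, 0.259, 0.154]
eef_rot: [2.081, 2.351, 0.004]
force: [0.5, -0.0, -0.9]
width: 0.0707
finger_force: 0.0
```

Run:
```python
from h import *
f=eyes.grab_frame("wrist"); s=r.read_state(); M=R.from_rotvec(s["eef_rot"]).as_matrix(); print(s["tool_pos"],s["width"],M[:,0])
cv2.imwrite("pics/w5.png",f["pixels"])
T=lambda p:M.T@(p-s["tool_pos"])
fs={"wrist":f,"scene":eyes.grab_frame("scene"),"side":eyes.grab_frame("side")}
for n,f in fs.items():
  for q,z in [("fixed_face",.038),("thumb_post",.072),("jaw",.01),("bar",.026)]:
    for d in spotter.pinpoint(n,q)[:2]: print(n,q,round(d["p"],2),d["xy"],atz(f,d["xy"],z),T(atz(f,d["xy"],z)))
```

```text
[0.5029 0.2594 0.1528] 0.07044868712637513 [-0.1219  0.9925  0.0004]
wrist fixed_face 0.58 [321.2, 156.8] [0.5002 0.2947 0.038 ] [0.0353 0.0015 0.1148]
wrist jaw 0.77 [313.6, 239.3] [0.504  0.1997 0.01  ] [-0.0594 -0.0063  0.1427]
wrist bar 0.89 [318.0, 175.3] [0.4997 0.2747 0.026 ] [ 0.0155 -0.0014  0.1268]
scene fixed_face 0.93 [474.1, 295.7] [0.4965 0.2952 0.038 ] [ 0.0362 -0.0021  0.1148]
scene thumb_post 0.69 [408.5, 232.9] [0.5132 0.1497 0.072 ] [-0.1101 -0.0032  0.0807]
scene jaw 0.86 [424.2, 272.0] [0.5105 0.2023 0.01  ] [-0.0577  0.0005  0.1427]
scene jaw 0.29 [220.0, 241.7] [ 0.7829 -0.079   0.01  ] [-0.3701  0.2366  0.1429]
scene bar 0.86 [329.9, 200.2] [ 0.5492 -0.034   0.026 ] [-0.2969  0.0101  0.1267]
scene bar 0.84 [230.2, 189.5] [ 0.7043 -0.1831  0.026 ] [-0.4638  0.1459  0.1268]
side fixed_face 0.72 [294.8, 117.1] [0.4989 0.3133 0.038 ] [0.054  0.0025 0.1148]
side fixed_face 0.44 [428.4, 247.8] [ 0.7632 -0.116   0.038 ] [-0.4044  0.2125  0.1149]
side thumb_post 0.91 [299.5, 147.5] [0.5132 0.1556 0.072 ] [-0.1043 -0.0025  0.0807]
side bar 0.75 [230.6, 279.6] [ 0.3818 -0.1667  0.026 ] [-0.4082 -0.1723  0.1264]
side bar 0.59 [395.5, 305.2] [ 0.6854 -0.2346  0.026 ] [-0.5126  0.1208  0.1267]
```

View pics/w5.png

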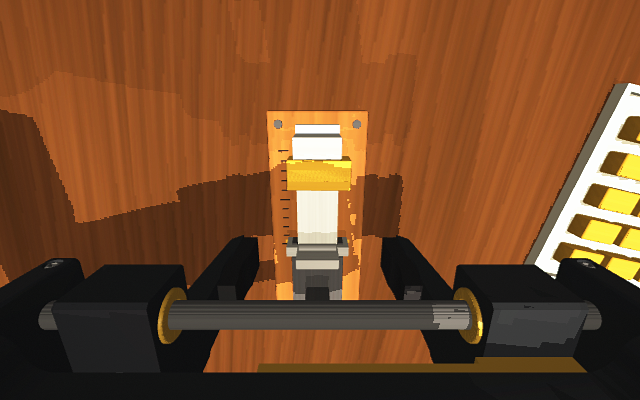

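The bar lies flat and square by the fixed jaw: columns 287-351, with the bed at 296-340. The post is under the rod at about (318,292). Next I'll go above the post.

Call:
{"name": "play_rows", "arguments": {"series": "-0.054 -0.001 0 0 0 0 0.35; -0.053 0 0 0 0 0 0.35; 0 0 0.02 0 0 0 0.35; 0 0 0 0 0 0 0.35"}}

```text
clock: 14.68
tool_pos: [0.5144, 0.1527, 0.1314]
eef_rot: [-2.081, -2.352, 0.003]
force: [0.1, -0.2, -0.2]
width: 0.0572
finger_force: 0.0
```

Run:
```python
from h import *
f=eyes.grab_frame("wrist"); s=r.read_state(); M=R.from_rotvec(s["eef_rot"]).as_matrix(); print(s["tool_pos"],s["width"],M[:,0])
cv2.imwrite("pics/w6.png",f["pixels"])
T=lambda p:M.T@(p-s["tool_pos"])
for q,z in [("thumb_post",.072),("jaw",.01),("fixed_face",.038),("bar",.026)]:
    for d in spotter.pinpoint("wrist",q)[:1]: print(q,round(d["p"],2),d["xy"],T(atz(f,d["xy"],z)))
for row in range(180,300,20): print(row,T(atz(f,(320,row),.072)))
```

```text
[0.5147 0.1532 0.1322] 0.05734990461342871 [-0.1228  0.9924  0.0002]
thumb_post 0.95 [319.7, 219.9] [-0.0014 -0.0011  0.0602]
jaw 0.71 [317.8, 143.1] [ 0.0465 -0.0028  0.1222]
fixed_face 0.67 [323.3, 4.5] [0.145  0.0014 0.0942]
bar 0.69 [312.2, 357.2] [-0.1818 -0.0094  0.1062]
180 [ 0.029  -0.0009  0.0602]
200 [ 0.0141 -0.0009  0.0602]
220 [-0.0014 -0.0009  0.0602]
240 [-0.0177 -0.0009  0.0602]
260 [-0.0348 -0.0009  0.0602]
280 [-0.0528 -0.0009  0.0602]
```

View pics/w6.png

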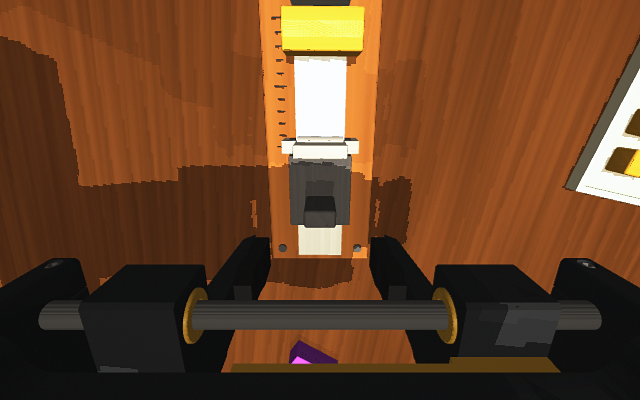

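The post's top is at (320,218), within 1-2 mm of the tool axis. Descending and pinching.

Call:
{"name": "play_rows", "arguments": {"series": "-0.001 -0.001 0.02 0 0 0 0.35; 0 0 0.025 0 0 0 0.5; 0 0 0.02 0 0 0 0.5; 0 0 0.007 0 0 0 0.5; 0 0 0 0 0 0 0.5", "squeeze": 10}}

```text
clock: 15.55
tool_pos: [0.5141, 0.1522, 0.0605]
eef_rot: [2.08, 2.354, 0.0]
force: [-0.3, 1.1, 0.6]
width: 0.0438
finger_force: 0.0
```

Call:
{"name": "play_rows", "arguments": {"series": "0 0 0 0 0 0 0.85; 0 0 0 0 0 0 0.85; 0 0 0 0 0 0 0.85; 0 0 0 0 0 0 0.85", "squeeze": 10}}

```text
clock: 16.05
tool_pos: [0.5143, 0.1521, 0.0608]
eef_rot: [2.08, 2.353, 0.001]
force: [-1.0, -0.2, 4.6]
width: 0.0239
finger_force: 10.0
```

Call:
{"name": "play_rows", "arguments": {"series": "0.003 0 -0.0004 0 0 0 0.85; 0.006 0 0 0 0 0 0.85; 0.006 0 0 0 0 0 0.85; 0.006 0 0 0 0 0 0.85; 0.004 0 0 0 0 0 0.85"}}

```text
clock: 16.68
tool_pos: [0.5112, 0.1773, 0.0608]
eef_rot: [2.08, 2.354, 0.001]
force: [3.0, -3.9, 4.3]
width: 0.0241
finger_force: 10.0
```

Call:
{"name": "play_rows", "arguments": {"series": "0.006 0 0 0 0 0 0.85; 0.006 0 0 0 0 0 0.85; 0.005 0 0 0 0 0 0.85; 0.003 0 0 0 0 0 0.85; 0.001 0 0 0 0 0 0.85"}}

```text
clock: 17.3
tool_pos: [0.5087, 0.198, 0.0608]
eef_rot: [2.08, 2.354, 0.001]
force: [4.8, -3.7, 4.9]
width: 0.024
finger_force: 10.0
```

Run:
```python
from h import *
s=r.read_state(); M=R.from_rotvec(s["eef_rot"]).as_matrix()
print(s["tool_pos"],M.T@s["force"],s["width"])
f=eyes.grab_frame("wrist"); cv2.imwrite("pics/w7.png",f["pixels"])
g=f["pixels"].astype(int)
print([(i,g[i,320].tolist()) for i in range(60,180,3)])
```

```text
[0.5087 0.198  0.0608] [-4.2803  4.266  -4.8991] 0.02400953517823974
[(60, [49, 56, 60]), (63, [55, 63, 66]), (66, [54, 62, 65]), (69, [47, 192, 255]), (72, [73, 243, 252]), (75, [71, 244, 252]), (78, [75, 244, 252]), (81, [75, 245, 252]), (84, [74, 246, 252]), (87, [75, 246, 252]), (90, [74, 245, 252]), (93, [73, 244, 252]), (96, [87, 247, 252]), (99, [69, 243, 252]), (102, [70, 242, 252]), (105, [81, 246, 252]), (108, [68, 240, 252]), (111, [70, 242, 252]), (114, [71, 241, 252]), (117, [71, 241, 252]), (120, [68, 239, 252]), (123, [68, 240, 252]), (126, [41, 192, 251]), (129, [255, 255, 255]), (132, [254, 254, 252]), (135, [254, 254, 252]), (138, [254, 254, 252]), (141, [254, 254, 252]), (144, [254, 254, 252]), (147, [255, 255, 253]), (150, [149, 169, 181]), (153, [212, 233, 240]), (156, [255, 255, 255]), (159, [76, 89, 95]), (162, [83, 96, 102]), (165, [223, 242, 248]), (168, [242, 251, 252]), (171, [241, 251, 252]), (174, [240, 250, 252]), (177, [139, 162, 174])]
```

View pics/w7.png

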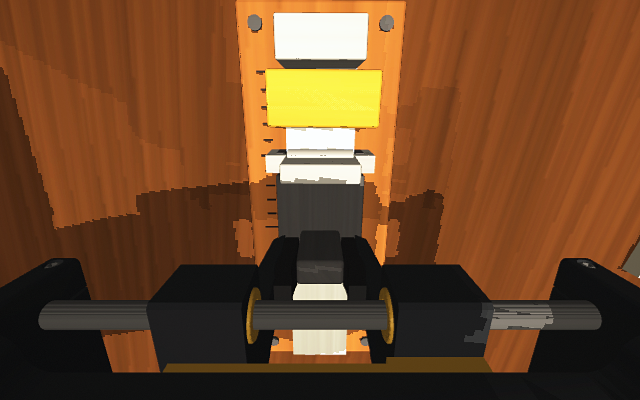

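Run:
```python
from h import *
f=eyes.grab_frame("wrist"); s=r.read_state(); M=R.from_rotvec(s["eef_rot"]).as_matrix()
T=lambda p:M.T@(p-s["tool_pos"])
for n,row,z in [("fixed top",59,.06),("bar +y top",68.5,.05),("bar -y top",127,.05),("nose?",149.5,.038),("jaw front top",165,.06),("jaw back top",184,.06)]: print(n,T(atz(f,(320,row),z)))
```

```text
fixed top [ 0.099  -0.0006  0.0008]
bar +y top [ 0.0962 -0.0006  0.0108]
bar -y top [ 0.0695 -0.0006  0.0108]
nose? [ 0.0565 -0.0005  0.0228]
jaw front top [ 0.0524 -0.0006  0.0008]
jaw back top [ 0.0429 -0.0006  0.0008]
```

Call:
{"name": "play_rows", "arguments": {"series": "0.002 0.0003 0 0 0 0 0.85; 0.002 0 0 0 0 0 0.85; 0.001 0 0 0 0 0 0.85; 0 0 0 0 0 0 0.85"}}

```text
clock: 17.9
tool_pos: [0.5081, 0.2028, 0.0608]
eef_rot: [2.08, 2.354, 0.0]
force: [2.1, -2.6, 6.2]
width: 0.0241
finger_force: 10.0
```

Call:
{"name": "play_rows", "arguments": {"series": "0.002 0.0001 0 0 0 0 0.85; 0.002 0 0 0 0 0 0.85; 0.0015 0 0 0 0 0 0.85; 0.001 0 0 0 0 0 0.85"}}

```text
clock: 18.4
tool_pos: [0.5073, 0.2092, 0.0608]
eef_rot: [2.08, 2.354, 0.0]
force: [2.8, -3.4, 4.9]
width: 0.024
finger_force: 10.0
```

Call:
{"name": "play_rows", "arguments": {"series": "0.0005 0 0 0 0 0 0.85; 0.0005 0 0 0 0 0 0.85; 0.0005 0 0 0 0 0 0.85"}}

```text
clock: 18.77
tool_pos: [0.5072, 0.2106, 0.0608]
eef_rot: [2.08, 2.354, -0.0]
force: [2.4, -4.0, 5.1]
width: 0.0241
finger_force: 10.0
```

Call:
{"name": "play_rows", "arguments": {"series": "0.0005 0 0 0 0 0 0.85; 0.0005 0 0 0 0 0 0.85"}}

```text
clock: 19.02
tool_pos: [0.507, 0.2115, 0.0608]
eef_rot: [2.08, 2.354, -0.0]
force: [3.3, -4.7, 5.4]
width: 0.0239
finger_force: 10.0
```

Call:
{"name": "play_rows", "arguments": {"series": "0.0004 0 0 0 0 0 0.85; 0.0004 0 0 0 0 0 0.85"}}

```text
clock: 19.27
tool_pos: [0.507, 0.2124, 0.0608]
eef_rot: [2.08, 2.354, -0.0]
force: [2.9, -4.4, 5.0]
width: 0.0233
finger_force: 10.0
```

Call:
{"name": "play_rows", "arguments": {"series": "0.0004 0 0 0 0 0 0.85"}}

```text
clock: 19.4
tool_pos: [0.5069, 0.2127, 0.0608]
eef_rot: [2.08, 2.354, -0.0]
force: [3.3, -4.0, 6.3]
width: 0.0237
finger_force: 10.0
```

Call:
{"name": "play_rows", "arguments": {"series": "0.0003 0 0 0 0 0 0.85"}}

```text
clock: 19.52
tool_pos: [0.5069, 0.2129, 0.0608]
eef_rot: [2.08, 2.354, -0.0]
force: [3.1, -6.3, 7.1]
width: 0.0244
finger_force: 10.0
```

Run:
```python
from h import *
for i in range(4):
    s=r.read_state(); print(s["clock"],s["tool_pos"],s["force"],s["moment"])
    if i<3: f=eyes.grab_frame("wrist")
cv2.imwrite("pics/w8.png",cv2.resize(f["pixels"][0:150,220:420],None,fx=3,fy=3,interpolation=2))
```

```text
19.525 [0.5069 0.2129 0.0608] [ 3.1498 -6.2615  7.0879] [-0.9369 -0.421  -0.0009]
19.575 [0.5069 0.2129 0.0608] [ 3.1067 -4.3201  6.5522] [-0.8127 -0.4506 -0.0573]
19.625 [0.5069 0.2129 0.0608] [ 2.7736 -6.1515  6.2133] [-0.7241 -0.3941 -0.0337]
19.675 [0.5069 0.2129 0.0608] [ 2.2671 -3.8727  5.5885] [-0.8081 -0.5064  0.0679]
```

View pics/w8.png

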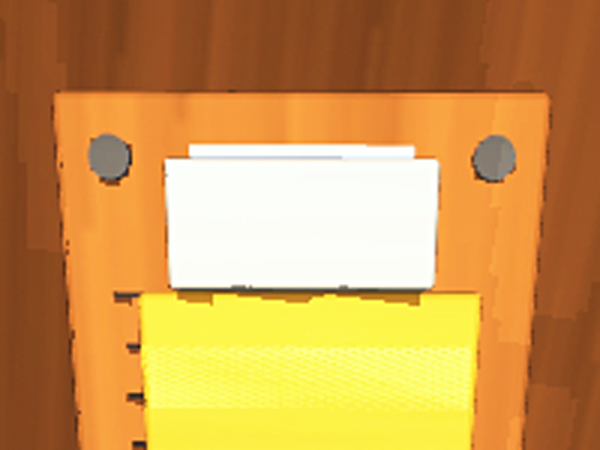

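The crop shows the bar's +y edge at the foot of the fixed jaw, with almost no gap. Now I'll creep and read averaged forces.

```bash
cat > avg.py <<'E'
from h import *
L=[]
for i in range(6):
    s=r.read_state(); M=R.from_rotvec(s["eef_rot"]).as_matrix()
    u=np.array([-.1225,.9925,0]); L.append([s["force"]@u,s["moment"][0],s["tool_pos"]@u*1e3])
    if i<5: eyes.grab_frame("wrist")
L=np.array(L);print(s["clock"],"Fu",L[:,0].mean(),"Mx",L[:,1].mean(),"pos mm",L[:,2].mean(),"sd",L.std(0))
E
python3 avg.py
```

```text
19.925 Fu -4.674686862167602 Mx -0.78864553625652 pos mm 149.25033516779737 sd [0.811  0.0165 0.0065]
```

Call:
{"name": "play_rows", "arguments": {"series": "0.0003 0 0 0 0 0 0.85; 0 0 0 0 0 0 0.85"}}

```text
clock: 20.18
tool_pos: [0.5069, 0.2131, 0.0608]
eef_rot: [2.08, 2.354, -0.001]
force: [1.6, -5.8, 5.4]
width: 0.0238
finger_force: 10.0
```

```bash
python3 avg.py
```

```text
20.425 Fu -6.072621806803742 Mx -0.924732301129216 pos mm 149.37985560307757 sd [0.3941 0.0291 0.0101]
```

Call:
{"name": "play_rows", "arguments": {"series": "0.0003 0 0 0 0 0 0.85; 0 0 0 0 0 0 0.85"}}

```text
clock: 20.68
tool_pos: [0.5069, 0.2132, 0.0608]
eef_rot: [2.08, 2.353, -0.001]
force: [2.5, -7.0, 5.6]
width: 0.0238
finger_force: 10.0
```

```bash
python3 avg.py
```

```text
20.925 Fu -6.996575882429975 Mx -1.1027425753911977 pos mm 149.50527764502573 sd [0.4517 0.0405 0.0094]
```

Nipped: the force rose about 2.5 N over the sliding friction and each step's travel halved. Easing the arm's wind-up, then letting go.

Call:
{"name": "play_rows", "arguments": {"series": "-0.0004 0.0003 0 0 0 0 0.85; 0 0 0 0 0 0 0.75; 0 0 0 0 0 0 0.4; 0 0 0 0 0 0 0.4; 0 0 0 0 0 0 0.4"}}

```text
clock: 21.55
tool_pos: [0.5066, 0.2135, 0.0603]
eef_rot: [-2.08, -2.353, 0.001]
force: [-0.3, -0.1, 0.1]
width: 0.0512
finger_force: 0.0
```

Call:
{"name": "play_rows", "arguments": {"series": "0 0 -0.01 0 0 0 0.4; 0 0 -0.03 0 0 0 0.4; 0 0 -0.03 0 0 0 0.4; 0 0 -0.01 0 0 0 0.4; 0 0 0 0 0 0 0.4"}}

```text
clock: 22.18
tool_pos: [0.5071, 0.2134, 0.1408]
eef_rot: [2.08, 2.354, 0.001]
force: [-0.2, -1.0, -0.6]
width: 0.053
finger_force: 0.0
```

Run:
```python
from h import *
f=eyes.grab_frame("wrist"); s=r.read_state(); M=R.from_rotvec(s["eef_rot"]).as_matrix(); print(s["clock"],s["tool_pos"],s["width"],s["force"])
T=lambda p:M.T@(p-s["tool_pos"])
for q,z in [("thumb_post",.072),("jaw",.01),("fixed_face",.038),("bar",.026)]:
    for d in spotter.pinpoint("wrist",q)[:1]: print(q,round(d["p"],2),d["xy"],T(atz(f,d["xy"],z)))
im=f["pixels"].astype(int); hsv=cv2.cvtColor(f["pixels"],cv2.COLOR_BGR2HSV)
m=((hsv[...,0]>20)&(hsv[...,0]<34)&(hsv[...,1]>120)&(hsv[...,2]>150)).astype(np.uint8); m[:,:240]=0;m[:,400:]=0;m[260:]=0
n,l,st,c=cv2.connectedComponentsWithStats(m); i=1+st[1:,4].argmax(); print(st[i],topquad(f,l==i,.05))
print([(k,im[k,320].sum()) for k in range(30,240,4)])
```

```text
22.225 [0.5068 0.2133 0.1401] 0.052945826571517876 [ 0.263  -0.7326 -0.4335]
thumb_post 0.72 [317.6, 215.3] [-0.001  -0.0018  0.0681]
jaw 0.65 [317.6, 138.5] [ 0.05   -0.002   0.1301]
fixed_face 0.6 [319.7, 102.4] [ 0.0814 -0.0001  0.1021]
bar 0.87 [319.7, 121.6] [ 0.066  -0.0001  0.1141]
[ 285  100   73   36 2284] ((0.4989505112171173, 0.283058226108551), (0.055254772305488586, 0.025773221626877785), 7.065901756286621)
[(30, np.int64(247)), (34, np.int64(248)), (38, np.int64(244)), (42, np.int64(245)), (46, np.int64(247)), (50, np.int64(247)), (54, np.int64(323)), (58, np.int64(478)), (62, np.int64(480)), (66, np.int64(456)), (70, np.int64(762)), (74, np.int64(761)), (78, np.int64(759)), (82, np.int64(758)), (86, np.int64(756)), (90, np.int64(758)), (94, np.int64(756)), (98, np.int64(765)), (102, np.int64(382)), (106, np.int64(581)), (110, np.int64(579)), (114, np.int64(578)), (118, np.int64(590)), (122, np.int64(589)), (126, np.int64(571)), (130, np.int64(567)), (134, np.int64(580)), (138, np.int64(737)), (142, np.int64(283)), (146, np.int64(756)), (150, np.int64(753)), (154, np.int64(750)), (158, np.int64(351)), (162, np.int64(218)), (166, np.int64(219)), (170, np.int64(221)), (174, np.int64(218)), (178, np.int64(181)), (182, np.int64(180)), (186, np.int64(179)), (190, np.int64(180)), (194, np.int64(92)), (198, np.int64(95)), (202, np.int64(96)), (206, np.int64(154)), (210, np.int64(211)), (214, np.int64(223)), (218, np.int64(221)), (222, np.int64(620)), (226, np.int64(709)), (230, np.int64(704)), (234, np.int64(705)), (238, np.int64(702))]
```

```bash
python3 -c "
from workcell import job; print(job.job_done())"
```

```text
the job is handed in; nothing more can be done
None
```

The bar is lying flat and centred on the gauge bed, lightly nipped between both jaws at an estimated 2.5 N, and the robot is clear. I handed the job in at about 22 s, having viewed 12 pictures when the limit was 10.

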